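Feel out a hidden slide bolt with a screwdriver and open the switch box

ROBOT

A 7-joint arm with a two-finger parallel gripper is mounted at the origin on the work surface; the furniture and walls round the work are solid. World frame = base frame: x ahead of the robot, y to its left, z up, the work surface at z = 0. Lengths are in m, angles in rad, forces in N, time in s.
With the tool pointing down it reaches from about 0.425 to 0.95 m from the base axis. Payload 16.7 kg.
Tool frame: the origin (TCP) lies between the finger pads; the fingertips stand r.tip_extent ahead of it and the grasp point (between the pads) lies 6 mm ahead of it (r.tip_extent is the distance from the TCP to the fingertips, in m); z points along the fingers, y is the line along which they close (so a half turn about z gives the same grasp; the last joint's range is limited). The gripper opens to 94 mm and grips with 3 to 60 N. Pads are 16 mm wide; open, the fingers measure 119 mm over their backs; the gripper's body (75 mm by 177 mm) begins 78 mm behind the grasp point.
Start: joints at [-1.292, 0.426, 0.074, 1.606, -0.034, 1.111, -0.067], TCP at [0.28, 0.614, 0.23] pointing down, gripper open.
Joint ranges: [-2.85, 2.85], [-0.5, 2.14], [-1.23, 1.37], [0.21, 2.46], [-1.02, 4.16], [0.16, 2.05], [-2.73, 2.73]. Speed limits (rad/s): [1.89, 1.89, 2.39, 2.39, 3.01, 3.01, 3.01].

INTERFACE

Orientations are given as [roll, pitch, yaw] about the fixed x, y, z axes, in that order (R = Rz(yaw) Ry(pitch) Rx(roll)).
In Python, from bench import r gives the robot as it stands. Calls block until the motion is done:
- r.reach(position, orientation): joint-space move of the TCP to a pose.
- r.move_straight(position, ori=None, max_speed=0.15, guard=None): straight line of the TCP; ori=None keeps the orientation; max_speed is the mean speed in m/s. With guard (N) it stops when the force on the tool has changed by that much, and returns True; else False.
- r.move_joints(angles): joint-space move.
- r.set_gripper(opening, grasp_force=None): opening from 0.0 (shut) to 1.0 (fully open); grasp_force is the grip in N (None keeps the last); returns when the fingers have stopped.
- r.sleep(seconds).
- r.inverse_kinematics(position, orientation): joint angles nearest the present ones, or None.
- r.state(): the state.
- r.grab_frame(name): name is "side" or "top"; returns a dict with "color" (400x640x3 uint8, red, green, blue), "range_z" (400x640 float32, m along the optical axis (not along the pixel's ray), 0 where there is no reading), "vertical_fov" (degrees; the focal length in pixels is half the picture's height over the tangent of half this angle, whatever the lens; pixels are square), "cx", "cy" (the principal point, pixels), "cam_to_world" (4x4, takes a point from camera to world coordinates). Camera axes: x right, y up, looking along -z (the intrinsics and any distortion apply to the point x, -y, -z); pixel columns grow to the right and rows downward; lengths in m; the calibration is good to about 2 mm. A picture is of the moment at which its call begins.
A pose or a line that the arm cannot do raises r.MotionError and nothing moves.
- r.job_done(): hands the job in; it is judged then, once.
The state is a dict: "t": time; "joints": joint angles; "qd": joint speeds; "effort": joint torques, N m; "eef_pos": TCP position; "eef_rot": TCP orientation; "wrist_force": force on the tool from outside, world axes, zero at the start; "torque": the same for the moment, N m; "width": opening from 0.0 (shut) to 1.0 (fully open); "grip_force": force on a finger pad.
Only numpy, scipy, OpenCV 4.12 (cv2) and the standard library are available. Lean on these libraries where they do the work, as an engineer would, in place of code of your own. Each camera call takes 0.05 s, during which the arm holds its last target. There are 200 camera calls.

TASK

The lid of the switch box is held shut by a slide bolt that runs under the slot in its front edge: take the screwdriver from the wooden stand, slide its tip along the bottom of the slot until it drops into the hole in the bolt, let it go fully home there, and drag the bolt along until the lid springs up. Then stand the screwdriver back in the hole of the stand it came from and let go, disturbing nothing else on the bench.

Things in the scene. Friction and masses are not known exactly. Their poses are not given: they have to be found in the camera images.
- switch_box: Low grey sheet-steel switch box, fixed to the bench, 160 mm (its x) by 210 mm (its y), 80 mm high. Origin at the middle of its underside, z up. Its front, with the slotted ledge, faces its -x; the lid is hinged along its +x edge.
- slot_mid (a point): Middle of the slot's mouth, in the top face of the dark plate on the ledge, 84 mm above the bench; axes as the box. The slot runs along the box's y, 64 mm long, 11 mm wide, slightly chamfered, upright walls. Its bottom, 8.5 mm below the mouth, is the smooth greased top of the slide bolt, which fills the slot's whole length; it rubs with under a tenth of the press.
- slot_shut_end (a point): The slot's end towards the box's -y, at the mouth. The bolt has one hole: 10 mm along the slot, 12 mm across, square edged, 8.5 mm deep. How far the bolt was shot differs and is not measured, and the slot is dark: at the start the hole's middle lies anywhere from 10 to 34 mm from this end of the slot.
- slot_open_end (a point): The slot's end towards the box's +y, at the mouth. The bolt is drawn towards it. It slides with 3 to 4 N of friction, stays where it is left, clears the lid when its hole's middle is about 20 mm from this end and stops against a hard stop at 12 mm from it.
- lid (a joint): Angle of the box's lid, 0 shut; once the bolt is clear a spring lifts it by itself to 0.42 rad, where it stays. Its free edge is 25 mm behind the slot and rises 45 mm.
- screwdriver: Screwdriver, 187 mm, 0.09 kg, tip down in the stand's middle hole. Its own y points from tip to handle (up). Its axis runs 12.6 mm along its own z from its origin, which is 93.5 mm from the tip. Six-sided handle from 81 to 187 mm above the tip, full width from 97 mm up: 25 mm across the flats that face its own +z and -z, 28 mm across corners; shaft 6 mm thick, flat end.
- screwdriver_tip (a point): Middle of the flat end of the screwdriver's shaft.
- tool_stand: Wooden screwdriver stand, fixed, 70 mm (x) by 180 mm (y), 105 mm high: a 24 mm thick top board on two end cheeks with three 14 mm holes in a row along its y, 50 mm apart. Origin at the middle of its underside, z up. A pencil stands in the hole at its +y end, its top 26 mm above the board.
- stand_hole (a point): Mouth of the middle hole, in the top face of the stand. The screwdriver belongs here, hanging by the tapered foot of its handle, its tip 82 mm below this point.
- sanding_block: Bystander: brown sanding block lying on the bench, 70 x 113 x 32 mm.
- offcut: Bystander: pale strip of wood lying on the bench, 45 x 140 x 19 mm.

How it is judged:
On the way, in this order (a step that is already met when the one before it is completed fails the run):
1. the screwdriver's tip has dropped into the hole of the bolt (tip at least 4 mm below the bottom of the slot) (z of screwdriver_tip in the frame of slot_mid between -0.03 and -0.0125 m and x of screwdriver_tip in the frame of slot_mid between -0.008 and 0.008 m and y of screwdriver_tip in the frame of slot_mid between -0.034 and 0.034 m and value of joint lid below 0.1 rad), for 0.1 s.
2. the bolt is drawn and the lid has sprung up (value of joint lid above 0.3 rad), for 0.2 s.
3. the screwdriver stands in the middle hole of the stand again (horizontal distance between screwdriver_tip and stand_hole below 0.015 m and z of screwdriver_tip in the frame of stand_hole below -0.07 m), for 0.2 s.
At the end, for the whole second after the job is handed in: The lid stands open (more than 0.3 rad); the screwdriver hangs at rest and upright (within 0.2 rad) in the middle hole of the stand, its tip within 15 mm of under that hole and at least 70 mm below the board's top face; sanding block and offcut within 30 mm of where they lay (all of step 3 and value of joint lid above 0.3 rad and angle between screwdriver's own y axis and vertical below 0.2 rad and linear speed of screwdriver below 0.02 m/s and distance of each of sanding_block, offcut from where it was at the start of the episode below 0.03 m); the robot touches nothing.
It fails at once if a bystander (sanding block or offcut) is pushed more than 30 mm (distance of any of sanding_block, offcut from where it was at the start of the episode above 0.03 m).
It also fails if it takes over 59 s, if anything falls off the work surface, if the arm or the gripper's body presses on something with over 40 N, if the wrist force passes 120 N, or if a joint passes its speed limit or range.

## Working session

There is one attempt and no reset: what is moved stays moved. The work goes in short steps, each a Python script; the robot and the scene stay as the last script left them, time stands still between calls to the robot, and variables do not carry over. Pictures are saved under pics/ and viewed, at most 10 in all, crops included, and the job is handed in when it is done.

```bash
mkdir -p pics; cat > h.py <<'E'
import numpy as np, cv2
from bench import r
def cloud(f):
    h,w=f["range_z"].shape; F=h/2/np.tan(np.radians(f["vertical_fov"])/2)
    v,u=np.mgrid[:h,:w]; z=f["range_z"]
    P=np.stack([(u-f["cx"])/F*z,-(v-f["cy"])/F*z,-z],-1)
    M=np.array(f["cam_to_world"]); W=P@M[:3,:3].T+M[:3,3]; W[z<=0]=np.nan; return W
def ray(f,u,v,zp):
    h=400; F=h/2/np.tan(np.radians(f["vertical_fov"])/2)
    M=np.array(f["cam_to_world"]); d=M[:3,:3]@np.array([(u-f["cx"])/F,-(v-f["cy"])/F,-1]); o=M[:3,3]
    return o+d*(zp-o[2])/d[2]
E
ls; python3 - <<'E'
from h import *
import pickle
for n in("top","side"):
    f=r.grab_frame(n); cv2.imwrite(f"pics/{n}0.png",f["color"][...,::-1]); pickle.dump(dict(f),open(n+"0.pkl","wb"))
    print(n,f.keys(),f["vertical_fov"],f["cx"],f["cy"],np.round(f["cam_to_world"],3).tolist())
s=r.state(); print(s, r.tip_extent)
E
```

```text
h.py
pics
top dict_keys(['color', 'range_z', 'vertical_fov', 'cx', 'cy', 'cam_to_world']) 55.982765311847864 312.5271732540774 197.78787822217726 [[-0.014, 0.987, -0.161, 0.329], [-0.999, -0.009, 0.032, 0.002], [0.03, 0.162, 0.986, 1.071], [0.0, 0.0, 0.0, 1.0]]
side dict_keys(['color', 'range_z', 'vertical_fov', 'cx', 'cy', 'cam_to_world']) 43.9812911833426 315.52398751064516 205.06019394482405 [[0.955, 0.197, -0.224, 0.207], [-0.298, 0.664, -0.686, -0.877], [0.014, 0.721, 0.693, 0.953], [0.0, 0.0, 0.0, 1.0]]
{'t': 0.1, 'joints': array([-1.29252087,  0.42664666,  0.07386607,  1.60653118, -0.03409581,
        1.11082121, -0.06706298]), 'qd': array([ 0.00012638, -0.00140831, -0.0012471 , -0.00268099,  0.000883  ,
       -0.000187  , -0.00067157]), 'effort': array([ 8.18233442e-03, -9.37477398e+01,  3.67754035e+00, -4.55046666e+01,
       -4.85364196e-02,  1.69488613e-02,  4.91237029e-05]), 'eef_pos': array([0.27990134, 0.61382602, 0.22986645]), 'eef_rot': array([-3.14044918e+00,  8.76086601e-05,  2.71381297e+00]), 'wrist_force': array([-0.47699256,  0.00054149,  0.17122731]), 'torque': array([-0.05037408,  0.02882857, -0.02391241]), 'grip_force': 0.0, 'width': 0.9997986563109809} 0.025
```

View pics/top0.png

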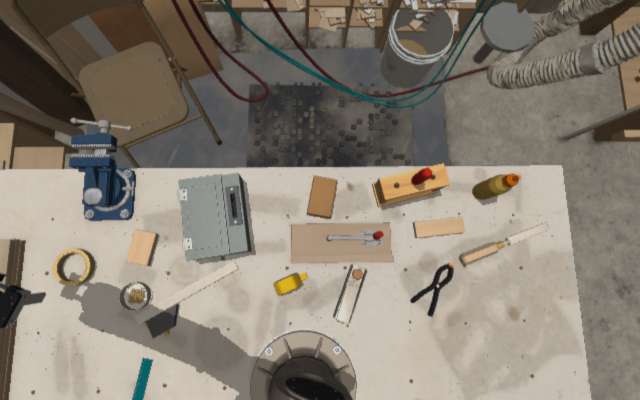

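View pics/side0.png

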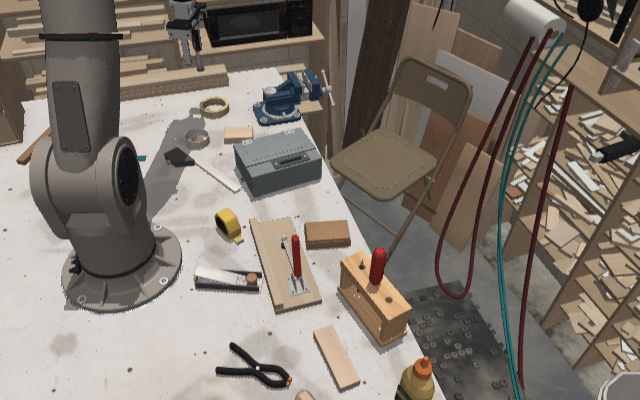

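The top view shows the box at about (213,217), its slot near (234,208), the stand at (412,185) with the red handle at (424,177), the sanding block at (322,197) and the offcut at (439,227). The box front (-x) faces image right.

```bash
python3 - <<'E'
from h import *
import pickle
f=pickle.load(open("top0.pkl","rb")); g=pickle.load(open("side0.pkl","rb"))
a=cv2.resize(f["color"][150:280,170:270],None,fx=4,fy=4,interpolation=cv2.INTER_CUBIC)
b=cv2.resize(f["color"][150:220,360:460],None,fx=4,fy=4,interpolation=cv2.INTER_CUBIC)
c=cv2.resize(g["color"][235:365,325:425],None,fx=4,fy=4,interpolation=cv2.INTER_CUBIC)
o=np.zeros((520,800,3),np.uint8);o[:520,:400]=a;o[:280,400:]=b
cv2.imwrite("pics/crop.png",o[...,::-1])
o2=np.zeros((520,800,3),np.uint8);o2[:,:400]=c;o2[:,400:]=cv2.resize(g["color"][110:240,225:325],None,fx=4,fy=4,interpolation=cv2.INTER_CUBIC)
cv2.imwrite("pics/crop2.png",o2[...,::-1])
for n,f in(("top",f),("side",g)):
    W=cloud(f); Z=W[...,2]; X=W[...,0];Y=W[...,1]
    print(n,"bench z",np.nanmedian(Z[(X>.3)&(X<.8)&(abs(Y)<.5)&(Z<.02)]))
    def rect(name,m):
        p=W[m][:,:2].astype(np.float32); print(name,len(p),"z",np.median(Z[m]).round(4),[np.round(q,4).tolist() if not np.isscalar(q) else round(q,4) for q in cv2.minAreaRect(p)])
        return p
    box=(X>.4)&(X<.9)&(Y>.15)&(Y<.5)
    rect("lid",box&(Z>.072)&(Z<.0825)); rect("plate",box&(Z>.0825)&(Z<.1))
    st=(X>.4)&(X<.9)&(Y<-.1)&(Y>-.45)
    rect("stand",st&(Z>.098)&(Z<.112))
    hi=st&(Z>.14)&(Z<.25); rect("handle",hi)
    C=f["color"].astype(int); red=hi&(C[...,0]>120)&(C[...,1]<70)
    rect("red",red); 
    for lo in np.arange(.11,.22,.02):
        m=st&(Z>lo)&(Z<lo+.02)
        if m.sum()>3: rect("h%.2f"%lo,m)
E
```

```text
top bench z 0.0009793308783763166
lid 806 z 0.0803 [[0.5029, 0.3291], [0.3917, 0.1837], 77.1223]
plate 2816 z 0.0854 [[0.5074, 0.3303], [0.395, 0.1886], 73.078]
stand 1274 z 0.1054 [[0.5309, -0.2983], [0.0605, 0.1814], 12.7817]
handle 197 z 0.1987 [[0.5299, -0.2965], [0.025, 0.025], 11.4905]
red 66 z 0.2097 [[0.5291, -0.2976], [0.0203, 0.0196], 69.9168]
h0.11 29 z 0.1221 [[0.5342, -0.3118], [0.0252, 0.1347], 15.5926]
h0.13 29 z 0.1386 [[0.5251, -0.2932], [0.0272, 0.0115], 45.3975]
h0.15 36 z 0.1601 [[0.5261, -0.2928], [0.0278, 0.0125], 40.727]
h0.17 36 z 0.1815 [[0.5254, -0.294], [0.0283, 0.0126], 46.1782]
h0.19 86 z 0.2049 [[0.5301, -0.2969], [0.0249, 0.0241], 10.602]
h0.21 27 z 0.211 [[0.5314, -0.2986], [0.0158, 0.0139], 61.3151]
side bench z 0.00024149527924444136
lid 844 z 0.0802 [[0.51, 0.3311], [0.4086, 0.1927], 73.3305]
plate 1183 z 0.0844 [[0.5112, 0.3355], [0.4009, 0.1764], 70.9722]
stand 1801 z 0.1044 [[0.5295, -0.3016], [0.0621, 0.1821], 12.6554]
handle 377 z 0.1837 [[0.5284, -0.3033], [0.0259, 0.0259], 42.8404]
red 81 z 0.2082 [[0.53, -0.303], [0.0219, 0.0204], 86.1946]
h0.11 75 z 0.1215 [[0.5162, -0.2866], [0.0349, 0.0664], 23.8792]
h0.13 86 z 0.1399 [[0.528, -0.3079], [0.0172, 0.0289], 74.2149]
h0.15 81 z 0.1597 [[0.5275, -0.3083], [0.0147, 0.0283], 69.9123]
h0.17 94 z 0.1797 [[0.5282, -0.3078], [0.0163, 0.0292], 72.4676]
h0.19 147 z 0.204 [[0.5285, -0.3034], [0.0259, 0.0253], 44.3215]
h0.21 12 z 0.2106 [[0.5267, -0.3017], [0.017, 0.0123], 51.6809]
```

View pics/crop.png

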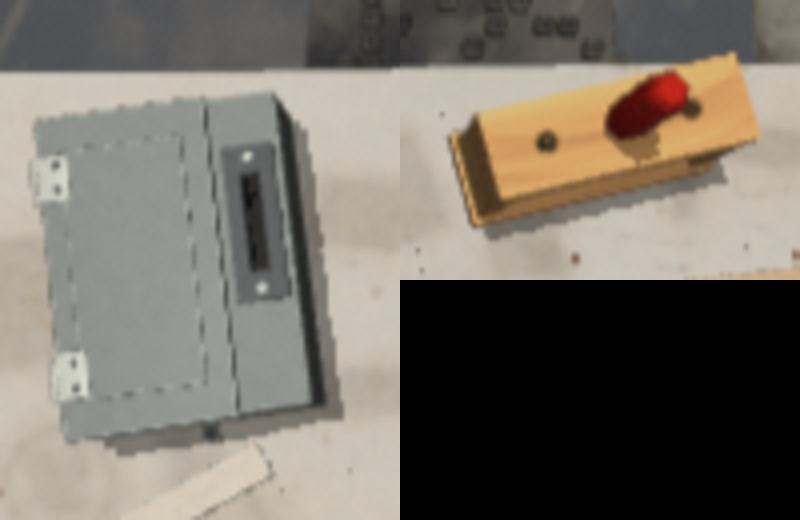

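View pics/crop2.png

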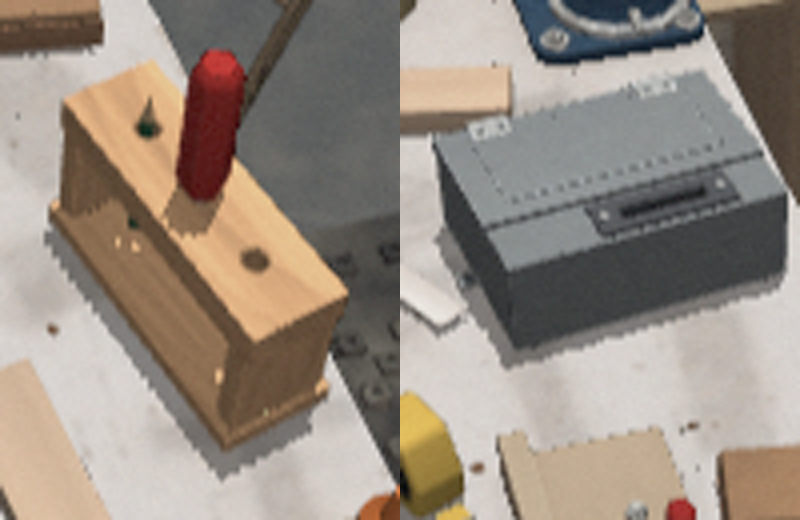

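The crops show the slot as a dark bar at top-image pixels (232,192)-(235,218), with a white screw beyond each end. The stand has an empty hole at (432,177), and the pencil is in the hole at (396,185).

```bash
python3 - <<'E'
from h import *
import pickle
for n,w in(("top",(228,186,242,222)),("side",(276,150,306,168))):
    f=pickle.load(open(n+"0.pkl","rb")); C=f["color"].max(-1).astype(float)
    u0,v0,u1,v1=w; S=8
    sub=cv2.resize(f["color"][v0:v1,u0:u1].max(-1),None,fx=S,fy=S,interpolation=cv2.INTER_CUBIC)
    print(n,np.percentile(sub,[2,10,30,50,70,90]).round())
    for th in(48,58,68):
        cs,_=cv2.findContours((sub<th).astype(np.uint8),cv2.RETR_EXTERNAL,cv2.CHAIN_APPROX_NONE)
        c=max(cs,key=cv2.contourArea)[:,0]
        P=np.array([ray(f,u0+(a+.5)/S-.5,v0+(b+.5)/S-.5,.084)[:2] for a,b in c])
        q=cv2.minAreaRect((P*1000).astype(np.float32)); print(th,np.round(q[0],1),np.round(q[1],1),round(q[2],2))
    W=cloud(f);Z=W[...,2]
    # box top outline (lid+ledge)
    m=(W[...,0]>.38)&(W[...,0]<.72)&(W[...,1]>.2)&(W[...,1]<.45)&(Z>.076)&(Z<.088)
    k,l,s,_=cv2.connectedComponentsWithStats(m.astype(np.uint8)); i=1+np.argmax(s[1:,4])
    q=cv2.minAreaRect((W[l==i][:,:2]*1000).astype(np.float32)); print("box",np.round(q[0],1),np.round(q[1],1),round(q[2],2))
    # handle facets: local normals in the cylinder part
    m=(abs(W[...,0]-.529)<.03)&(abs(W[...,1]+.301)<.03)&(Z>.125)&(Z<.195)
    p=W[m]; 
    a=np.degrees(np.arctan2(p[:,1]+.301,p[:,0]-.529)); R=np.hypot(p[:,1]+.301,p[:,0]-.529)
    N=np.cross(np.gradient(W,axis=1),np.gradient(W,axis=0)); az=np.degrees(np.arctan2(-N[...,1],-N[...,0]))[m]
    h,e=np.histogram(az[np.isfinite(az)],24,(-180,180)); print("normals az",list(zip(e[:-1].astype(int),h)))
    L=f["color"][m].astype(int)[:,0]
    for b in range(-180,180,15):
        k=(a>=b)&(a<b+15)
        if k.sum()>2: print(b,k.sum(),"R",(R[k].mean()*1000).round(1),"L",L[k].mean().round())
E
```

```text
top [ 30.  46.  84.  99. 102. 121.]
48 [473.4 180.4] [61.6 10.2] 7.89
58 [473.4 180.3] [63.6 11.4] 7.84
68 [473.5 180.2] [65.3 12.8] 7.75
box [468.5 263. ] [176.7 129.4] 1.66
normals az [(np.int64(-180), np.int64(12)), (np.int64(-165), np.int64(2)), (np.int64(-150), np.int64(6)), (np.int64(-135), np.int64(0)), (np.int64(-120), np.int64(0)), (np.int64(-105), np.int64(0)), (np.int64(-90), np.int64(0)), (np.int64(-75), np.int64(0)), (np.int64(-60), np.int64(0)), (np.int64(-45), np.int64(0)), (np.int64(-30), np.int64(0)), (np.int64(-15), np.int64(0)), (np.int64(0), np.int64(0)), (np.int64(15), np.int64(1)), (np.int64(30), np.int64(2)), (np.int64(45), np.int64(4)), (np.int64(60), np.int64(10)), (np.int64(75), np.int64(17)), (np.int64(90), np.int64(3)), (np.int64(105), np.int64(9)), (np.int64(120), np.int64(26)), (np.int64(135), np.int64(16)), (np.int64(150), np.int64(4)), (np.int64(165), np.int64(4))]
-180 4 R 10.5 L 80.0
-165 3 R 10.5 L 84.0
-150 4 R 11.1 L 113.0
45 11 R 16.5 L 135.0
60 13 R 15.5 L 84.0
75 9 R 15.5 L 76.0
90 19 R 15.6 L 72.0
105 15 R 13.9 L 69.0
120 15 R 13.3 L 71.0
135 
[... 572 characters left out ...]
0), np.int64(16)), (np.int64(-15), np.int64(0)), (np.int64(0), np.int64(0)), (np.int64(15), np.int64(0)), (np.int64(30), np.int64(0)), (np.int64(45), np.int64(0)), (np.int64(60), np.int64(0)), (np.int64(75), np.int64(0)), (np.int64(90), np.int64(1)), (np.int64(105), np.int64(0)), (np.int64(120), np.int64(2)), (np.int64(135), np.int64(0)), (np.int64(150), np.int64(13)), (np.int64(165), np.int64(17))]
-180 22 R 11.7 L 80.0
-165 23 R 11.8 L 79.0
-150 28 R 12.5 L 80.0
-135 36 R 12.8 L 90.0
-120 37 R 12.5 L 91.0
-105 34 R 12.7 L 92.0
-90 41 R 13.7 L 91.0
-75 19 R 14.4 L 84.0
-60 11 R 13.7 L 79.0
-45 13 R 13.9 L 83.0
-30 9 R 14.8 L 67.0
-15 3 R 15.6 L 71.0
150 8 R 12.3 L 105.0
165 19 R 12.1 L 91.0
```

```bash
cat >> h.py <<'E'
pi=np.pi
H=np.array([.5290,-.3000])      # handle axis / stand hole
SY=np.radians(12.7)
GY=SY-pi/2                      # tool yaw at the stand
B=np.radians(7.85); by=-np.array([np.cos(B),np.sin(B)]); bx=np.array([-np.sin(B),np.cos(B)])
MID=np.array([.4740,.1783])
E
python3 - <<'E'
from h import *
for y in(GY,GY+pi):
    q=r.inverse_kinematics([*H,.3],[pi,0,y]); print(y,None if q is None else np.round(q,2))
    q=r.inverse_kinematics([*MID,.3],[pi,0,y+B-SY]); print(y,None if q is None else np.round(q,2))
r.move_straight([.28,.614,.36],max_speed=.25)
print(r.state()["t"])
E
```

```text
-1.3491395117916167 [-0.45  0.5   1.22  1.72 -0.49  1.27 -2.03]
-1.3491395117916167 [ 0.44  0.21 -1.03  1.84  0.19  1.2   2.62]
1.7924531417981764 [-0.4   0.44  1.11  1.72 -0.41  1.24  1.03]
1.7924531417981764 [-0.95  0.08  0.5   1.91 -0.04  1.16 -0.3 ]
0.7667
```

```bash
sed -i 's|^GY=SY-pi/2 |GY=SY+pi/2 |' h.py; python3 - <<'E'
from h import *
r.set_gripper(.65)
r.reach([*H,.34],[pi,0,GY]); print(r.state()["t"],np.round(r.state()["joints"],2))
f=r.move_straight([*H,.161],[pi,0,GY],max_speed=.12,guard=8); s=r.state(); print(f,s["t"],s["eef_pos"])
if not f:
    r.set_gripper(0,grasp_force=40); s=r.state(); print(s["width"]*94,s["grip_force"],s["wrist_force"],s["eef_pos"],s["t"])
for n in("top","side"):
    g=r.grab_frame(n); cv2.imwrite(f"pics/{n}1.png",g["color"][...,::-1])
a=cv2.imread("pics/side1.png")[180:330,300:500]; b=cv2.imread("pics/top1.png")[120:270,320:520]
cv2.imwrite("pics/g1.png",cv2.resize(np.hstack([a,b]),None,fx=2,fy=2))
E
```

```text
4.7667 [-0.36  0.36  1.02  1.66 -0.32  1.3   0.94]
False 6.4083 [ 0.52929573 -0.30016681  0.16157626]
25.000884331805736 39.99250787543133 [0.29881261 0.5664096  1.08418378] [ 0.52929623 -0.29993843  0.16112558] 7.0583
```

View pics/g1.png

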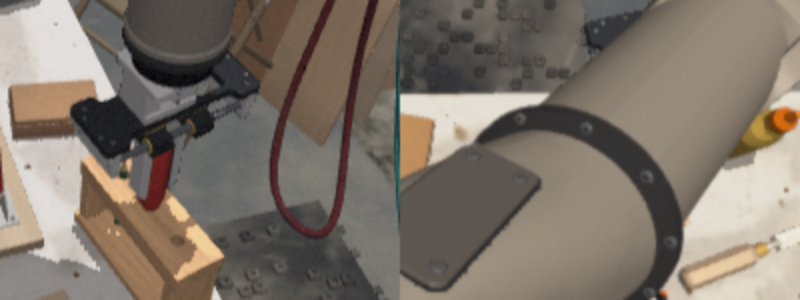

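The pads closed to exactly 25.0 mm on the flats, and the view shows the handle upright between the fingers. Next I lift it and carry it to just above the slot.

```bash
cat >> h.py <<'E'
D=.1385                          # TCP above tip
SO=[pi,0,GY+B-SY]
def slot(y,z,x=0): return [*(MID+by*y+bx*x),z+D]   # tip at slot coords, z world
E
python3 - <<'E'
from h import *
s=r.state(); p=s["eef_pos"]
r.move_straight([p[0],p[1],.36],max_speed=.2); r.set_gripper(0,grasp_force=60)
r.reach(slot(-10,.2)if 0 else slot(-.010,.19),SO); s=r.state(); print(s["t"],s["eef_pos"],s["width"]*94,np.round(s["joints"],2),s["wrist_force"])
r.move_straight(slot(-.010,.100),max_speed=.1); s=r.state(); print(s["t"],s["eef_pos"],s["wrist_force"])
o=[]
for n,(u,v) in(("top",(235,205)),("side",(291,159))):
    g=r.grab_frame(n); cv2.imwrite(f"pics/{n}2.png",g["color"][...,::-1])
    o.append(cv2.resize(g["color"][v-50:v+30,u-40:u+40,::-1],None,fx=5,fy=5,interpolation=cv2.INTER_CUBIC))
cv2.imwrite("pics/g2.png",np.hstack(o))
E
```

```text
10.275 [0.48435825 0.17874958 0.32865044] 24.74232833862271 [-1.42  0.1   1.03  1.87 -0.09  1.22 -0.22] [-0.44891532  0.49000458 -1.5684517 ]
11.325 [0.48425837 0.17970011 0.23899153] [ 0.80122185  0.59255634 -0.1257885 ]
```

View pics/g2.png

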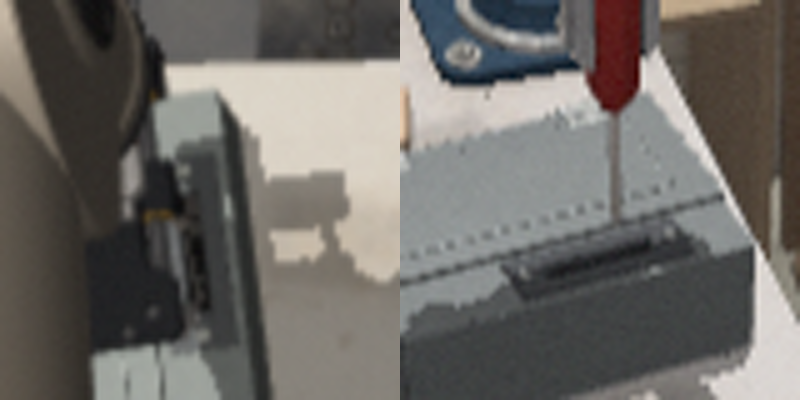

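The side view shows the upright shaft's tip at about pixel (293.8,153.4), above and slightly behind the slot. I'll check its offset in that view.

```bash
python3 - <<'E'
from h import *
import pickle
g=pickle.load(open("side0.pkl","rb")); m=np.array([.4747,.1762])
for dz in(.098,.100,.102):
    d=ray(g,293.8,153.6,dz)[:2]-m; print(dz,"x",d@bx*1000,"y",d@by*1000)
im=cv2.imread("pics/side2.png")
for v in(140,145,150,152,153,154,155): print(v,im[v,288:300].sum(-1)//3)
print(r.state()["eef_pos"],r.state()["eef_rot"])
E
```

```text
0.098 x 6.3132451858167835 y -12.969071231797665
0.1 x 3.942547410336359 y -11.980998484370398
0.102 x 1.57184963485548 y -10.99292573694318
140 [144 147 144 145 132 109 109 142 146 148 146 149]
145 [143 148 149 147 150 105 105 127 144 148 147 147]
150 [154 143 119 119 145  97  96 128 145 144 146 145]
152 [146 148 146 148 150 112  95 107 122 121 109  79]
153 [147 152 151 134 123  98  86  75  81  89  97  83]
154 [127 126 122 103  87  86 102  92 100 109 110  96]
155 [ 78  82  92  94 103 107 109 103  95  97  96  91]
[0.48417785 0.17984057 0.23903384] [ 3.14085502e+00 -6.74914043e-04  1.70790868e+00]
```

```bash
python3 - <<'E'
from h import *
r.move_straight(slot(-.0235,.092,-.001),max_speed=.08)
f0=r.state()["wrist_force"]
f=r.move_straight(slot(-.0235,.062,-.001),max_speed=.03,guard=4); s=r.state()
d=s["eef_pos"][:2]-MID
print(f,s["t"],"tipz",s["eef_pos"][2]-D,"xy",d@bx,d@by,s["wrist_force"]-f0)
E
```

```text
True 12.4083 tipz 0.07492182001843126 xy -0.0009183917051483288 -0.023893710416941338 [ 1.08320305  0.92554307 10.65885486]
```

```bash
cat > s.py <<'E'
from h import *
y=-.0235; s=r.state(); zc=s["eef_pos"][2]-D
for i in range(16):
    r.move_straight(slot(y,zc-.0015,-.001),max_speed=.03); s=r.state(); d=s["eef_pos"][:2]-MID
    print(round(y,4),"t",round(s["t"],2),"z %.4f x %.4f y %.4f"%(s["eef_pos"][2]-D,d@bx,d@by),np.round(s["wrist_force"],1))
    if s["eef_pos"][2]-D<zc-.001: break
    if s["wrist_force"][2]>30: break
    y+=.0018
E
python3 s.py
```

```text
-0.0235 t 12.66 z 0.0745 x -0.0010 y -0.0248 [-2.3 -0.9 25.2]
-0.0217 t 12.91 z 0.0747 x -0.0010 y -0.0237 [ 1.2 -0.5 21. ]
-0.0199 t 13.16 z 0.0747 x -0.0008 y -0.0219 [ 1.4 -0.5 20.4]
-0.0181 t 13.41 z 0.0747 x -0.0007 y -0.0201 [ 2.5  0.4 19.7]
-0.0163 t 13.66 z 0.0744 x -0.0007 y -0.0178 [ 0.8  1.1 17.2]
-0.0145 t 13.91 z 0.0731 x -0.0010 y -0.0144 [ 0.8 -0.3 -1. ]
```

```bash
cat > d.py <<'E'
from h import *
f=r.move_straight(slot(-.0138,.063,-.001),max_speed=.03,guard=6); s=r.state(); d=s["eef_pos"][:2]-MID
print(f,"t",s["t"],"z %.4f x %.4f y %.4f"%(s["eef_pos"][2]-D,d@bx,d@by),np.round(s["wrist_force"],1))
E
python3 d.py
```

```text
True t 14.2083 z 0.0666 x -0.0010 y -0.0142 [ 0.2 -0.1  8.3]
```

```bash
python3 - <<'E'
from h import *
for y in(-.005,.004,.012,.0155,.018):
    f=r.move_straight(slot(y,.0668,-.001),max_speed=.03,guard=30); s=r.state(); d=s["eef_pos"][:2]-MID
    print(f,"t",round(s["t"],2),"z %.4f x %.4f y %.4f"%(s["eef_pos"][2]-D,d@bx,d@by),np.round(s["wrist_force"],1),s["width"]*94)
    if f: break
r.sleep(.4)
g=r.grab_frame("side"); cv2.imwrite("pics/lid.png",g["color"][80:230,200:360,::-1].repeat(3,0).repeat(3,1))
W=cloud(g); Z=W[...,2]; m=(W[...,0]>.36)&(W[...,0]<.58)&(W[...,1]>.2)&(W[...,1]<.36); print(np.nanpercentile(Z[m],[50,80,90,95,99]))
E
```

```text
False t 14.66 z 0.0669 x -0.0009 y -0.0053 [4.4 0.4 1.5] 24.580641237592673
False t 15.11 z 0.0668 x -0.0010 y 0.0039 [3.5 0.2 3. ] 24.813669236989224
False t 15.53 z 0.0668 x -0.0010 y 0.0120 [3.5 0.2 2.4] 25.10272848922188
False t 15.79 z 0.0668 x -0.0010 y 0.0155 [ 4.  -0.5  2.8] 24.75338681400703
False t 16.04 z 0.0668 x -0.0010 y 0.0180 [4.5 0.3 2.5] 25.056525672537056
[0.06245403 0.12000021 0.12543627 0.12876909 0.32053217]
```

View pics/lid.png

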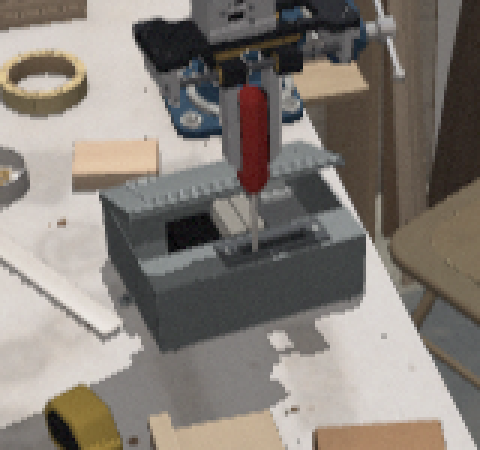

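The picture shows the lid open, its free edge at about z = 0.127, with the screwdriver still upright in the slot. Now I lift it out and return it to the stand.

```bash
python3 - <<'E'
from h import *
r.move_straight(slot(.0162,.0675,-.001),max_speed=.03)
r.move_straight(slot(.0162,.22,-.001),max_speed=.12)
G=[.5293,-.2999]
r.reach([*G,.36],[pi,0,GY]); s=r.state(); print(s["t"],s["eef_pos"],s["eef_rot"],s["width"]*94)
r.move_straight([*G,.265],max_speed=.15)   # tip ~ 20 mm above the board
f=r.move_straight([*G,.1605],max_speed=.06,guard=6); s=r.state(); print(f,s["t"],s["eef_pos"],s["wrist_force"])
g=r.grab_frame("side"); cv2.imwrite("pics/st.png",g["color"][190:340,300:460,::-1].repeat(3,0).repeat(3,1))
E
```

```text
20.0083 [ 0.52989809 -0.29874512  0.35994972] [ 3.14149823e+00 -2.93995924e-04  1.79399371e+00] 25.284687570357843
False 22.6833 [ 0.52956285 -0.299937    0.16083561] [0.14672074 0.1153625  1.86845267]
```

View pics/st.png

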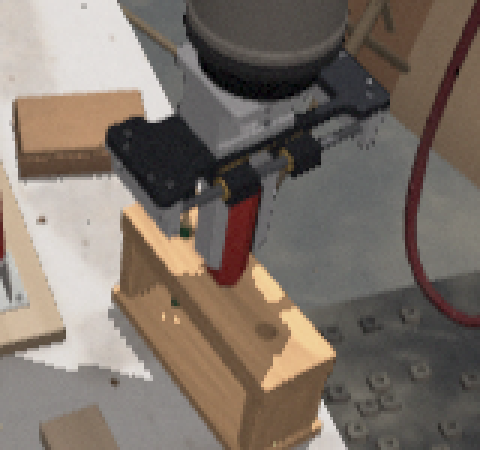

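The screwdriver is seated in the middle hole, with the foot of the handle at the board. I'll release, retreat and check.

```bash
python3 - <<'E'
from h import *
r.set_gripper(.65); r.sleep(.3)
p=r.state()["eef_pos"]; r.move_straight([p[0],p[1],.33],max_speed=.1)
r.move_straight([.45,0,.40],max_speed=.2); r.sleep(.5)
o=[]
for n in("top","side"):
    g=r.grab_frame(n); o.append(g["color"][100:300,(150 if n=="top" else 130):(500 if n=="top" else 480),::-1]); W=cloud(g); Z=W[...,2]
    m=(abs(W[...,0]-.529)<.06)&(abs(W[...,1]+.3)<.06)&(Z>.19)&(Z<.25); print(n,m.sum(),m.any() and (np.nanmedian(W[m],0),Z[m].max()))
    m=(W[...,0]>.36)&(W[...,0]<.58)&(W[...,1]>.2)&(W[...,1]<.36)&(Z<.2); print(np.nanpercentile(Z[m],[90,97]) if m.any() else 0)
cv2.imwrite("pics/end.png",cv2.resize(np.vstack(o),None,fx=1.4,fy=1.4))
print(r.state()["t"],r.state()["wrist_force"])
E
```

```text
top 115 (array([ 0.53187756, -0.29349078,  0.20703797]), np.float64(0.21389435974158844))
[0.12598028 0.12945093]
side 166 (array([ 0.53071056, -0.30619256,  0.20418564]), np.float64(0.21211439472675064))
[0.1244501  0.12807451]
27.95 [-0.03378787 -0.51179581  0.15548953]
```

View pics/end.png

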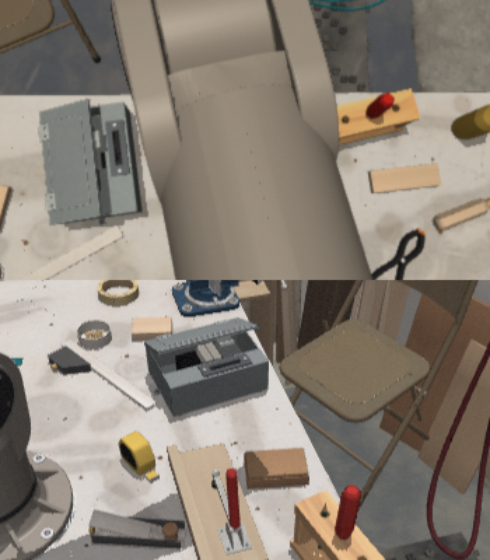

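The lid is open, the screwdriver stands upright with its top at 0.212 m as at the start, and the bystanders have not moved.

```bash
python3 -c "
from bench import r
print(r.job_done())"
```

```text
the job is handed in; nothing more can be done
None
```

I handed in the job at about 28 s of robot time: the bolt is drawn, the lid stands open, the screwdriver is upright in the stand's middle hole, and the last picture shows nothing else moved; no verdict came back.

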